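# Bolt the carving jig: line up the slotted disc and push the bar through

### The arm

A 6-joint arm with a two-finger parallel gripper is mounted at the origin on the work surface. World frame = base frame: x ahead of the robot, y to its left, z up, the work surface at z = 0. Lengths are in m, angles in rad, forces in N, time in s.
With the tool pointing down it reaches from about 0.375 to 0.825 m from the base axis. Payload 5.5 kg.
Tool frame: the origin (TCP) lies midway between the tips of the shut fingers; the grasp point (between the pads) lies 19 mm behind it; z points along the fingers, y is the direction in which the jaws open and shut (so a half turn about z gives the same grasp; the last joint's range is limited). The gripper opens to 85 mm and grips with 20 to 120 N. Pads are 22 mm wide; open, the fingers measure 114 mm over their backs; the gripper's body (76 mm by 85 mm) begins 54 mm behind the grasp point. The pads swing forward as they close: fully open they stand 13 mm farther back than shut.
Start: joints at [1.227, 0.314, -0.047, 1.21, 0, 1.571], TCP at [0.202, 0.565, 0.231] pointing down, gripper open.
Joint ranges: [-2.67, 2.67], [-0.69, 1.73], [-1.03, 1.25], [-2.08, 2.16], [-1.42, 1.45], [-3.14, 3.14]. Speed limits (rad/s): [2.39, 2.39, 3.01, 3.14, 3.14, 3.14].

### API

Orientations are given as a 3x3 rotation matrix whose columns are the frame's x, y, z axes.
In Python, from plant import arm gives the robot as it stands.
- The arm moves only by the shell command python3 -m pendant 'ROWS' [FORCE]. ROWS is JSON, a list of rows, each a list of 7 numbers: the finger opening in mm, from 0 to 85.4, then the shift along the tool's x, y, z in mm, then the turn, a rotation vector about the tool's x, y, z in degrees. A call has 1 to 8 rows; each row is the pose to reach, as a shift and turn from the pose commanded when the call began, along the tool's axes at that moment; what a row does not reach only later rows make up. A row lasts 1/10 s, in which the tool goes at most 50 mm and 8.59 degrees, less where a joint would pass 70% of its speed; a pose out of reach is approached as far as the arm can. A call with a gripper value outside its range is refused whole. The fingers move at their own pace and stop on an object; FORCE is the grip in N (left out, the last holds). Time passes only in rows, so rows that repeat a pose let the fingers close. It gives the time, the measured TCP pose, the force and the opening at its end, in the units of the state.
- arm.sense(): the state, without advancing time (a new reading comes with each control period).
- arm.camera(name): name is "side" or "top" or "wrist"; returns (picture, depth): 400x640x3 uint8, red, green, blue; 400x640 float32, m along the optical axis (not along the pixel's ray), 0 where there is no reading.
- arm.get_calibration(name): a dict with "K" (3x3 intrinsics, pixels), "k1" (the pictures are not rectified: a ray, as slopes to the right and down, at radius r is drawn at 1 + k1 r^2 times it, then the intrinsics apply), "R" (3x3) and "t" (3): a world point X has camera coordinates R X + t. Camera axes: x right, y down, z forward; pixel columns grow to the right and rows downward; lengths in m; the calibration is good to about 2 mm. A picture is of the moment at which its call begins: read the wrist's pose just before it. get_calibration takes no time and is no camera call; for the wrist camera it gives the pose at the moment of the call.
- arm.job_done(): hands the job in, once; it reports no verdict.
Trained networks look in the newest picture that a camera, given by its name, has taken for a name from the list of things; names that differ only in an ending like _2 or _b are one class to them, and where a whole thing is asked for, a point or a joint stands for the part that bears it (a point fixed in the world has none). Each returns a list of dicts, best first, with "confidence" (0 to 1); they miss things now and then, are a little off and sometimes report something else, mostly with a low value. They report only what shows in the picture. A call takes as long as a camera call.
- arm.look_for(label, camera): "box" ([left, top, right, bottom] in pixels, round what is visible of it).
- arm.trace(label, camera): "region" (400x640 bool, what is visible of it) and "box" ([left, top, right, bottom] in pixels, round what is visible of it).
- arm.mark_of(label, camera): "uv" ([column, row] in pixels: a listed point, or the origin of a listed thing).
The state is a dict: "time": time; "joint_positions": joint angles; "qvel": joint speeds; "joint_efforts": joint torques, N m; "ee_pos": TCP position; "tool_rot": TCP orientation; "force": force on the tool from outside, world axes, zero at the start; "torque": the same for the moment, N m; "grip_width": finger opening in m.
Only numpy, scipy, OpenCV 4.12 (cv2) and the standard library are available. Lean on these libraries where they do the work, as an engineer would, in place of code of your own. Each camera call takes 0.05 s, during which the arm holds its last target.

### The job

Bolt the carved panel's jig: with a fingertip, push the wing of the slotted locking disc round until its slot lines up with the steel bar, then push the bar by its upright end plate through the slot and fully home into the keeper beyond. Only push: do not pinch or grip the wing or the plate, and leave the mallet, the wax tin and the chisel where they are.

Things in the scene. Friction and masses are not known exactly. Their poses are not given: they have to be found in the camera images.
- jig: Fixed wooden jig on the bench; its place and yaw differ each time. Origin: on the bench surface below the disc's centre; z up; +y is the way the bar slides, the bar lying over the y axis. Board x -75 to 75, y -235 to 125 mm, top at z 15 mm. On its +x side (x 75 to 280, y -220 to 180 mm) lies the bed with the carved panel, up to 37 mm high.
- guide_mid (a point): Top middle of the bar guide, z 37 mm: two steel cheeks with lips, fixed to the jig, 42 mm wide over all, jig y -217 to -52 mm.
- keeper_top (a point): Top middle of the keeper, z 40 mm: a fixed steel bridge 44 mm wide (jig x), jig y 58 to 94 mm, on the far side of the disc from the bar. Home, the nose lies inside it.
- disc_centre (a point): Centre of the disc's top face (on the turning axis), 36 mm above the bench. The disc is steel, 90 mm across and 20 mm thick (z 16 to 36 mm), cut right across its middle by a slot 22 mm wide, open at the top, with chamfered mouths (30 mm wide at the rim). It blocks the bar unless the slot points along it.
- disc (a joint): Angle (rad) from the jig's +x axis to the wing, counter-clockwise from above; the slot is square to the wing. In line with the bar at 0 (wing to jig +x) and equally at 3.14 (wing to -x). Starts between 0.6 and 2.54 (wing on the keeper's side). Stops at -0.45 and 3.59, none where aligned. Stays where left; needs 0.08 N m (3 N on the wing). The bar's tapered nose pulls in a disc up to 0.1 rad out.
- wing_mid (a point): Middle of the wing: upright steel plate on the disc, standing radially, 28 mm long (16 to 44 mm from the disc's axis; this point 30 mm), 12 mm thick, z 36 to 77 mm above the bench; this point at z 57 mm. Its broad faces look along the way it turns. The point's x axis points outwards, z up, y counter-clockwise.
- wing_leaf_a: The clockwise half (6 mm) of the wing's thickness, the face to push when turning counter-clockwise. Origin: the disc's axis at z 15 mm. Both leaves pressed by the fingers at once (over 2 N each) counts as pinching.
- wing_leaf_b: The counter-clockwise half (6 mm) of the wing's thickness, the face to push when turning clockwise. Origin as wing_leaf_a.
- bar (a joint): Travel of the bar (m) along the jig's +y: 0 drawn back at the start, 0.132 fully home at its stop. Sliding takes about 3 N. Drawn back, its nose is 11 mm short of the disc's rim. Steel, 16 mm wide (jig x -8 to 8), z 17 to 33 mm, nose tapered to 6 mm over the last 12 mm.
- plate_mid (a point): Middle of the bar's upright push plate: steel, 40 mm wide across the bar (jig x), 12 mm thick along it (jig y), z 40 to 78 mm; this point at z 59 mm, at jig x 0, y = -206 mm + travel. The face to push looks to jig -y; the bar goes on 14 mm behind this point, below z 34 mm. Axes as the jig's.
- bar_nose (a point): Tip of the bar's nose, on its centre line at z 25 mm, 150 mm ahead (jig +y) of plate_mid. Axes as the jig's.
- plate_leaf_rear: The rear half (6 mm) of the push plate's thickness, the face to push. Origin: bar centre line below the plate, z 15 mm. Both leaves pressed by the fingers at once (over 2 N each) counts as pinching.
- plate_leaf_front: The front half (6 mm) of the push plate's thickness. Origin as plate_leaf_rear.
- mallet: Loose round wooden carver's mallet standing on its head, 84 mm across, 175 mm high, about 0.45 kg. Origin: centre of its underside. To be left alone.
- wax_tin: Loose closed metal tin, 68 mm across, 45 mm high. Origin: centre of its underside. To be left alone.
- chisel: Loose chisel lying on the bench, 200 mm long along its y axis (y -110 to 90 mm; wooden handle at -y), 18 mm wide and high. Origin: on the bench, by its ferrule. To be left alone.

How it is judged:
By the outcome, as a careful person would: the job done as asked, in the order asked, and still so for the second after the job is handed in, with the robot touching nothing.
It also fails if it takes over 54 s, if anything falls off the work surface, if the arm or the gripper's body presses on something with over 40 N, if the wrist force passes 120 N, or if a joint passes its speed limit or range.

## Working session

There is one attempt and no reset: what is moved stays moved. The work goes in short steps, Python scripts to look and compute and a shell command to move; the robot and the scene stay as the last step left them, time stands still between calls to the robot, and variables do not carry over. Pictures are saved under pics/ and viewed, and the job is handed in when it is done.

```bash
mkdir -p pics; ls
cat > h.py <<'E'
import numpy as np, cv2
from plant import arm
def snap(cam,name):
    cal=arm.get_calibration(cam); im,d=arm.camera(cam)
    cv2.imwrite('pics/'+name+'.png',im[:,:,::-1]); return cal,im,d
def ray(cal,uv):
    K=np.array(cal['K']); k1=cal['k1']
    p=np.array([(uv[0]-K[0,2])/K[0,0],(uv[1]-K[1,2])/K[1,1]]); q=p.copy()
    for _ in range(30): q=p/(1+k1*(q@q))
    R=np.array(cal['R']);t=np.array(cal['t'])
    return -R.T@t, R.T@np.array([q[0],q[1],1.])
def atz(cal,uv,z):
    o,v=ray(cal,uv); return o+v*(z-o[2])/v[2]
def atd(cal,uv,d):
    o,v=ray(cal,uv); return o+v*d
def proj(cal,X):
    K=np.array(cal['K']);c=np.array(cal['R'])@X+np.array(cal['t']);q=c[:2]/c[2];q=q*(1+cal['k1']*(q@q))
    return np.array([K[0,0]*q[0]+K[0,2],K[1,1]*q[1]+K[1,2]])
E
python3 - <<'E'
from h import *
s=arm.sense();print(s['time'],s['ee_pos'],s['tool_rot'],s['grip_width'])
Z=dict(guide_mid=.037,keeper_top=.040,disc_centre=.036,wing_mid=.057,plate_mid=.059,bar_nose=.025,mallet=0,wax_tin=0,chisel=0,jig=0)
for c in ['top','side']:
    cal,im,d=snap(c,c+'0'); print(c,-np.array(cal['R']).T@cal['t'])
    for n,z in Z.items():
        for r in arm.mark_of(n,c)[:2]:
            print(n,round(r['confidence'],2),np.round(r['uv'],1),np.round(atz(cal,r['uv'],z),4))
E
```

```text
pics
0.0 [0.20205314 0.5643246  0.23041964] [[-9.41474407e-01  3.37084005e-01 -5.60509496e-04]
 [ 3.37084470e-01  9.41472957e-01 -1.65271239e-03]
 [-2.93983802e-05 -1.74492546e-03 -9.99998477e-01]] 0.08515358993132385
top [0.40921709 0.10762047 0.78967527]
guide_mid 0.66 [407.8 149.7] [ 0.6312 -0.0904  0.037 ]
keeper_top 0.9 [301.5 174.6] [0.5818 0.116  0.04  ]
disc_centre 0.72 [341.  165.1] [0.6011 0.0401 0.036 ]
disc_centre 0.58 [330.3 152.6] [0.626  0.0603 0.036 ]
wing_mid 0.68 [327.5 154. ] [0.6173 0.0669 0.057 ]
wing_mid 0.4 [322.5 236.6] [0.4627 0.0782 0.057 ]
plate_mid 0.9 [446.2 141.7] [ 0.6404 -0.159   0.059 ]
bar_nose 0.62 [370.1 161.3] [ 0.6113 -0.018   0.025 ]
mallet 0.85 [239.3 204.9] [0.5302 0.2397 0.    ]
wax_tin 0.79 [320.2 241.4] [0.4576 0.0805 0.    ]
wax_tin 0.27 [302.  175.7] [0.5887 0.1155 0.    ]
chisel 0.87 [423.6 220.1] [ 0.4979 -0.1243  0.    ]
chisel 0.51 [438.  145.9] [ 0.6501 -0.1629  0.    ]
jig 0.59 [336.2 170.2] [0.5997 0.0468 0.    ]
side [ 0.1902254  -0.3967465   0.80762776]
guide_mid 0.96 [422.  247.1] [ 0.6342 -0.0922  0.037 ]
keeper_top 0.72 [343.7 187.9] [0.5894 0.111  0.04  ]
disc_centre 0.86 [368.3 209.6] [0.601  0.0386 0.036 ]
wing_mid 0.79 [368.3 192.8] [0.6158 0.0617 0.057 ]
plate_mid 0.93 [457.5 266.9] [ 0.6489 -0.1702  0.059 ]
bar_nose 0.81 [384.6 230.9] [ 0.6024 -0.0164  0.025 ]
bar_nose 0.65 [452.1 269.2] [ 0.6573 -0.1579  0.025 ]
mallet 0.92 [289.2 171.4] [0.5327 0.2452 0.    ]
chisel 0.78 [375.6 305. ] [ 0.4982 -0.129   0.    ]
jig 0.92 [364.9 220.7] [0.5965 0.0391 0.    ]
```

View pics/top0.png

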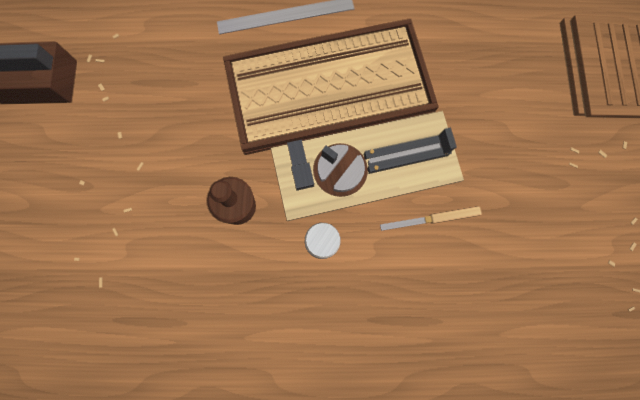

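View pics/side0.png

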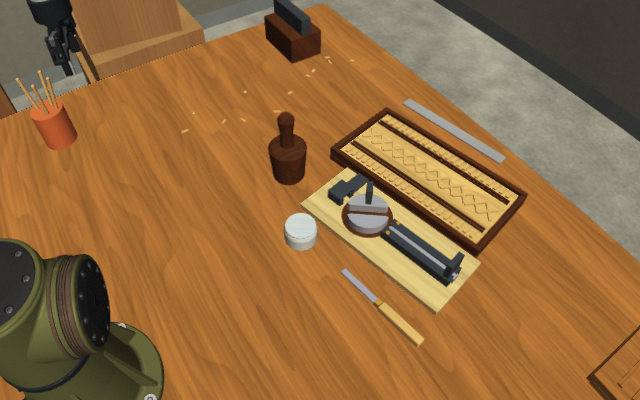

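Run:
```python
from h import *
for c in ['top','side']:
    cal=arm.get_calibration(c)
    im=cv2.imread(f'pics/{c}0.png')
    cr=im[90:290,230:510]; cv2.imwrite(f'pics/{c}0c.png',cv2.resize(cr,None,fx=2.85,fy=2.85,interpolation=cv2.INTER_CUBIC))
# fit jig frame
P={'guide_mid':(0,-.1345),'keeper_top':(0,.076),'disc_centre':(0,0),'plate_mid':(0,-.206),'bar_nose':(0,-.056)}
M={'top':dict(guide_mid=(.6312,-.0904),keeper_top=(.5818,.116),disc_centre=(.6011,.0401),plate_mid=(.6404,-.159),bar_nose=(.6113,-.018)),
'side':dict(guide_mid=(.6342,-.0922),keeper_top=(.5894,.111),disc_centre=(.601,.0386),plate_mid=(.6489,-.1702),bar_nose=(.6024,-.0164))}
for ks in (['top'],['side'],['top','side']):
    a=np.array([P[n] for k in ks for n in M[k]]);b=np.array([M[k][n] for k in ks for n in M[k]])
    z1=a[:,0]+1j*a[:,1];z2=b[:,0]+1j*b[:,1]
    w=np.sum((z2-z2.mean())*np.conj(z1-z1.mean()));th=np.angle(w);t=z2.mean()-np.exp(1j*th)*z1.mean()
    print(ks,np.degrees(th),t,np.round(z2-np.exp(1j*th)*z1-t,4))
```

```text
['top'] 12.228745780301617 (0.599582649031621+0.04038555483576993j) [ 0.0031+0.0007j -0.0017+0.0013j  0.0015-0.0003j -0.0028+0.0019j
 -0.0001-0.0037j]
['side'] 12.486731234664402 (0.6013207137557777+0.0367437853185688j) [ 0.0038+0.0024j  0.0045+0.0001j -0.0003+0.0019j  0.003 -0.0058j
 -0.011 +0.0015j]
['top', 'side'] 12.359053061717455 (0.6004502100403539+0.038564514000055866j) [ 0.002 +0.0024j -0.0024+0.0032j  0.0006+0.0015j -0.0041+0.0037j
 -0.0011-0.0019j  0.005 +0.0006j  0.0052-0.0018j  0.0005+0.j
  0.0044-0.0075j -0.01  -0.0003j]
```

View crop.

View pics/top0c.png

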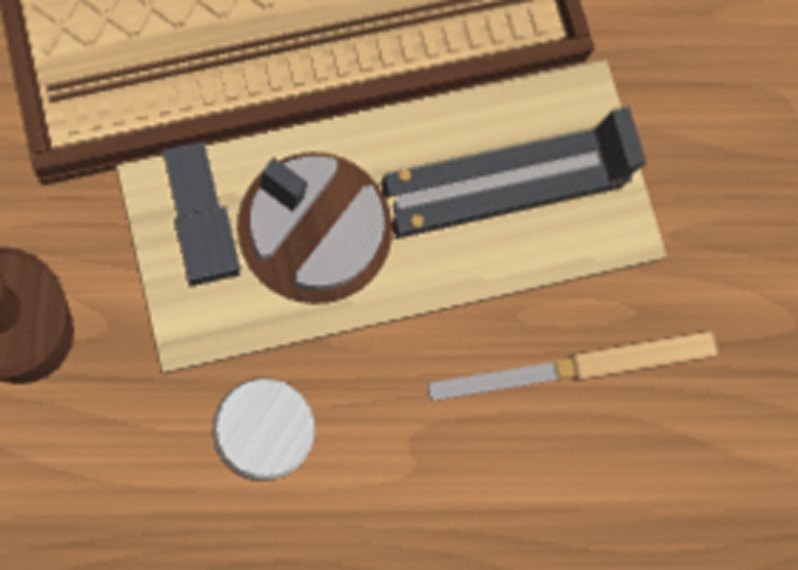

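View pics/side0c.png

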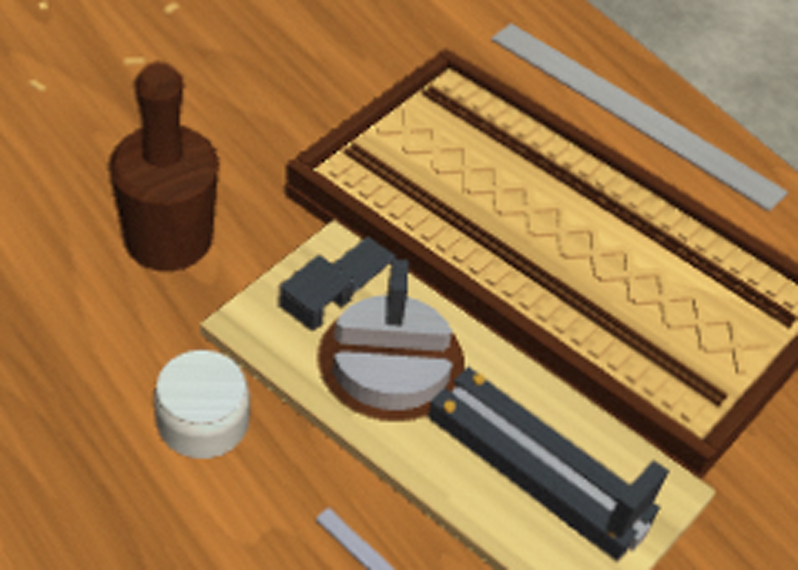

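```bash
python3 -m pendant '[[0,-40,-25,-15,0,0,4.5],[0,-80,-50,-30,0,0,9],[0,-120,-75,-30,0,0,13.5],[0,-165,-100,-30,0,0,18],[0,-205,-125,-30,0,0,22.5],[0,-250,-150,-30,0,0,27],[0,-290,-175,-30,0,0,31.5],[0,-330,-200,-30,0,0,36]]'
python3 - <<'E'
from h import *
s=arm.sense();print(s['time'],s['ee_pos'],s['joint_positions'])
p=s['ee_pos'];R=np.array(s['tool_rot'])
print(R.T@(np.array([.589,.081,.23])-p)*1000, np.degrees(np.arctan2(R[1,1],R[0,1])))
# depth maps
for c in ['top','side']:
    cal=arm.get_calibration(c)
    im,d=arm.camera(c)
    th=np.radians(12.3);
    pts=[]
    for v in range(90,290):
        for u in range(230,510):
            if d[v,u]>0:
                X=atd(cal,(u,v),d[v,u]); x=X-np.array([.600,.039,0]); pts.append((np.cos(th)*x[0]+np.sin(th)*x[1],-np.sin(th)*x[0]+np.cos(th)*x[1],X[2]))
    np.save(c+'_pts.npy',np.array(pts))
    P=np.array(pts); 
    H=np.full((36,40),-1.)
    for x,y,z in P:
        i=int((y+.25)//.01);j=int((x+.1)//.01)
        if 0<=i<40 and 0<=j<22: H[min(i,35),j]=max(H[min(i,35),j],z*1000)
    print(c); print('\n'.join(f'{-250+10*i:5d} '+' '.join(f'{int(h):3d}' for h in H[i,:22]) for i in range(35,-1,-1)))
E
```

```text
time: 1.9
ee_pos: [0.4466, 0.2636, 0.2616]
tool_rot: [[-0.561, 0.828, 0.001], [0.828, 0.561, 0.0], [-0.0, 0.001, -1.0]]
force: [-0.7, 1.0, -0.2]
grip_width: -0.0004
1.9 [0.44662385 0.2636078  0.26156135] [ 5.33215296e-01  1.48579250e-01 -1.87961574e-01  1.23351986e+00
 -2.43988805e-05  1.50872179e+00]
[-231.03174177   15.46523436   31.58885796] 34.10759566665526
top
  100   4   3  18  18  17  18  17  19  17  18  17  17  19  18  18  18  18  41  38  35  35  36
   90   2   2  17  17  16  17  18  41  43  44  41  41  21  21  20  21  22  39  39  33  36  33
   80   3   3  16  17  17  18  17  40  41  41  42  41  37  22  22  23  22  40  39  35  34  34
   70  45   2  17  17  17  17  18  41  42  42  42  42  22  22  21  22  23  38  38  34  35  34
   60  44   3  17  17  16  18  16  42  43  42  42  42  22  22  22  23  22  39  38  31  34  33
   50   3   1  16  17  17  17  16  17  18  18  18  37  17  16  17  17  17  39  39  34  36  34
   40   4   1  17  16  17  18  18  19  36  38  37  38  17  18  18  17  16  38  38  33  34  35
   30   2   4  17  17  17  18  19  19  37  38  38  37  78  77  18  16  17
[... 5341 characters left out ...]
40  38  15  19  18  17  41  41  35  35  35
 -190  -1  -1  -1  14  16  19  17  41  39  39  40  39  38  18  18  18  17  42  39  36  36  36
 -200  -1  -1  -1  -1  16  17  17  38  79  79  76  39  -1  -1  -1  -1  17  38  40  34  37  35
 -210  -1  -1  -1  -1  -1  13  18  79  80  81  80  80  78  15  16  17  19  41  41  38  36  38
 -220  -1  -1  -1  -1  -1  -1  16  77  80  80  79  81  75  18  16  17  19  38  41  40  40  39
 -230  -1  -1  -1  -1  -1  -1  -1  13  18  31  34  17  18  16  17  17  17  17   2   4   3  13
 -240  -1  -1  -1  -1  -1  -1  -1  -1  18  19  18  17  17  17  16  16  17  14   2   3   3   2
 -250  -1  -1  -1  -1  -1  -1  -1  -1  -1  -1   2   3   2   4   4   2   4   2   2   3   2   3
```

Run:
```python
import numpy as np
for c in ['top','side']:
    P=np.load(c+'_pts.npy')
    w=P[(np.hypot(P[:,0],P[:,1])<.06)&(P[:,2]>.070)]
    def pca(a):
        m=a.mean(0);u,s,v=np.linalg.svd(a-m);return m,np.degrees(np.arctan2(v[0,1],v[0,0])),s
    print(c,'wing',len(w),pca(w[:,:2]), np.degrees(np.arctan2(*w[:,:2].mean(0)[::-1])))
    q=P[(P[:,1]<-.18)&(abs(P[:,0])<.04)&(P[:,2]>.072)]
    print('plate',len(q),pca(q[:,:2]),q[:,:2].min(0),q[:,:2].max(0))
    g=P[(P[:,1]<-.06)&(P[:,1]>-.19)&(abs(P[:,0])<.04)&(P[:,2]>.036)&(P[:,2]<.045)]
    print('guide',len(g),pca(g[:,:2]))
    k=P[(P[:,1]<.11)&(P[:,1]>.03)&(abs(P[:,0])<.04)&(P[:,2]>.0395)&(P[:,2]<.048)]
    print('keeper',pca(k[:,:2])[0])
    d=P[(np.hypot(P[:,0],P[:,1])<.055)&(P[:,2]>.034)&(P[:,2]<.042)&(P[:,1]<.043)&(P[:,1]>-.046)]
    # circle hull fit
    import cv2
    print('disc',cv2.minEnclosingCircle((d[:,:2]*1000).astype(np.float32)))
```

```text
top wing 112 (array([0.02087891, 0.02149959]), np.float64(-139.64874904825643), array([0.08776676, 0.03984778])) 45.839095195727964
plate 162 (array([-0.00146511, -0.20304674]), np.float64(-179.14232572100596), array([0.14608078, 0.05128454])) [-0.02059484 -0.21092952] [ 0.0185939  -0.19645946]
guide 840 (array([-0.00118974, -0.12399171]), np.float64(89.75213310875142), array([1.10107733, 0.3989175 ]))
keeper [-0.00137559  0.07749438]
disc ((-1.8917406797409058, 1.8015629053115845), 44.91267776489258)
side wing 78 (array([0.02010971, 0.01764322]), np.float64(-138.73323254781786), array([0.0839795 , 0.03089973])) 41.26203974918976
plate 150 (array([-0.00094408, -0.20656429]), np.float64(-179.30644219504472), array([0.15221007, 0.04615998])) [-0.02109811 -0.21245618] [ 0.02194187 -0.19970524]
guide 842 (array([-0.00117243, -0.12853025]), np.float64(-89.28661323164724), array([1.11038425, 0.4034978 ]))
keeper [-0.00339603  0.07595571]
disc ((-1.4463510513305664, -0.9384238719940186), 46.06851577758789)
```

```bash
python3 -m pendant '[[0,-45,3,0,0,0,4],[0,-90,6,0,0,0,8],[0,-135,9,5,0,0,12],[0,-180,12,15,0,0,17],[0,-215,15,25,0,0,22],[0,-231,15,31,0,0,22],[0,-231,15,31,0,0,22],[0,-231,15,31,0,0,22]]'
python3 - <<'E'
from h import *
s=arm.sense();print(s['time'],s['ee_pos'],np.degrees(np.arctan2(s['tool_rot'][1][1],s['tool_rot'][0][1])))
cal,im,d=snap('wrist','w1')
for n,z in dict(disc_centre=.036,wing_mid=.057,keeper_top=.04).items():
    for r in arm.mark_of(n,'wrist')[:2]: print(n,r['confidence'],r['uv'],atz(cal,r['uv'],z))
E
```

```text
time: 2.8
ee_pos: [0.5874, 0.0839, 0.2302]
tool_rot: [[-0.215, 0.977, -0.001], [0.977, 0.215, 0.001], [0.001, -0.001, -1.0]]
force: [-0.3, 0.4, 0.4]
grip_width: 0.0004
2.8 [0.58744722 0.08387462 0.23023497] 12.387744528056855
disc_centre 0.8 [325.4, 211.2] [0.60010434 0.0402499  0.036     ]
disc_centre 0.64 [325.5, 389.9] [ 0.65031341 -0.18544089  0.036     ]
wing_mid 0.55 [351.6, 200.0] [0.61961077 0.06364171 0.057     ]
keeper_top 0.89 [323.1, 135.8] [0.58162093 0.11368822 0.04      ]
```

View pics/w1.png

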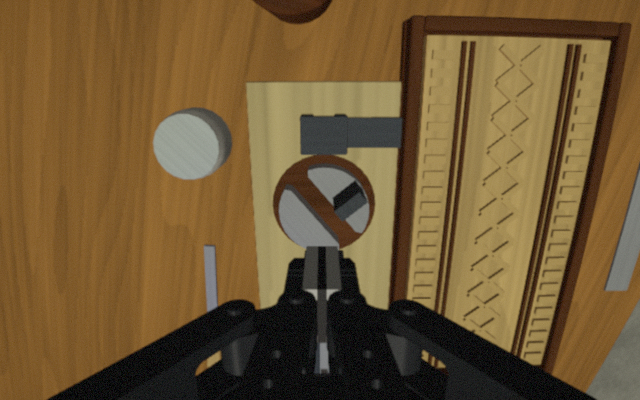

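```bash
python3 -m pendant '[[0,0,0,45,0,0,0],[0,0,0,90,0,0,0],[0,0,0,130,0,0,0],[0,0,0,160,0,0,0],[0,0,0,177,0,0,0],[0,0,0,177,0,0,0]]'
python3 - <<'E'
from h import *
s=arm.sense();print(s['time'],s['ee_pos'],s['force'],s['joint_positions'])
snap('wrist','w2');snap('side','s2')
E
```

```text
time: 3.6
ee_pos: [0.5855, 0.0836, 0.0509]
tool_rot: [[-0.215, 0.977, -0.005], [0.977, 0.215, -0.001], [0.001, -0.005, -1.0]]
force: [-0.4, 0.0, 0.4]
grip_width: 0.0003
3.6 [0.58549794 0.08356667 0.05093715] [-0.43403906  0.04820106  0.43250893] [ 1.41681969e-01  4.30951624e-01 -3.12906234e-01  8.31625665e-01
  1.57392612e-04  1.49624164e+00]
```

View pics/w2.png

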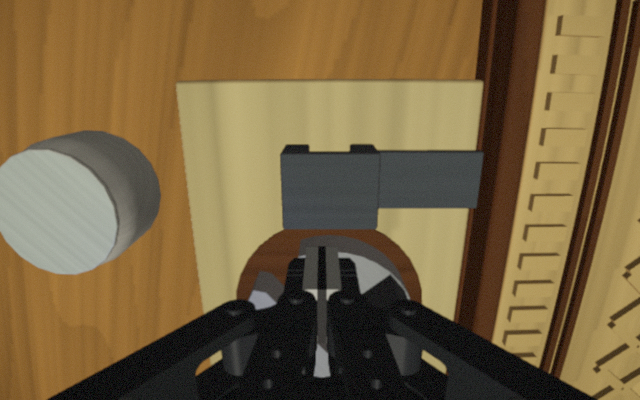

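View pics/s2.png

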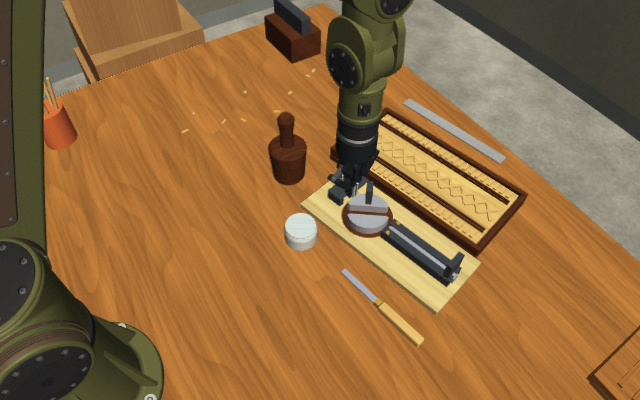

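```bash
python3 -m pendant '[[0,-6,10,0,0,0,0],[0,-12,17,0,0,0,0],[0,-17,22,0,0,0,0],[0,-21,26,0,0,0,0],[0,-24,28,0,0,0,0],[0,-26,28,0,0,0,0],[0,-26,28,0,0,0,0]]'
python3 - <<'E'
from h import *
s=arm.sense();print(s['time'],s['ee_pos'],s['force'])
x=np.array(s['ee_pos'])[:2]-[.599,.0395];c,q=np.cos(np.radians(12.4)),np.sin(np.radians(12.4));print(c*x[0]+q*x[1],-q*x[0]+c*x[1])
for n in ['top','side']:
  cal,im,d=snap(n,n+'3')
  cv2.imwrite(f'pics/{n}3c.png',cv2.resize(im[90:290,230:510][:,:,::-1],None,fx=2.85,fy=2.85,interpolation=cv2.INTER_CUBIC))
  for r in arm.mark_of('wing_mid',n)[:2]: print(n,r['confidence'],atz(cal,r['uv'],.057))
E
```

```text
time: 4.4
ee_pos: [0.6219, 0.0633, 0.0535]
tool_rot: [[-0.213, 0.977, 0.001], [0.977, 0.213, -0.0], [-0.0, 0.001, -1.0]]
force: [0.6, 1.1, 0.2]
grip_width: 0.0001
4.4 [0.6218575  0.06329048 0.05345645] [0.6394016  1.10219881 0.22920997]
0.027432940575646353 0.018327190054376278
side 0.83 [0.63308793 0.04163866 0.057     ]
side 0.22 [ 0.62387543 -0.17577318  0.057     ]
```

View pics/side3c.png

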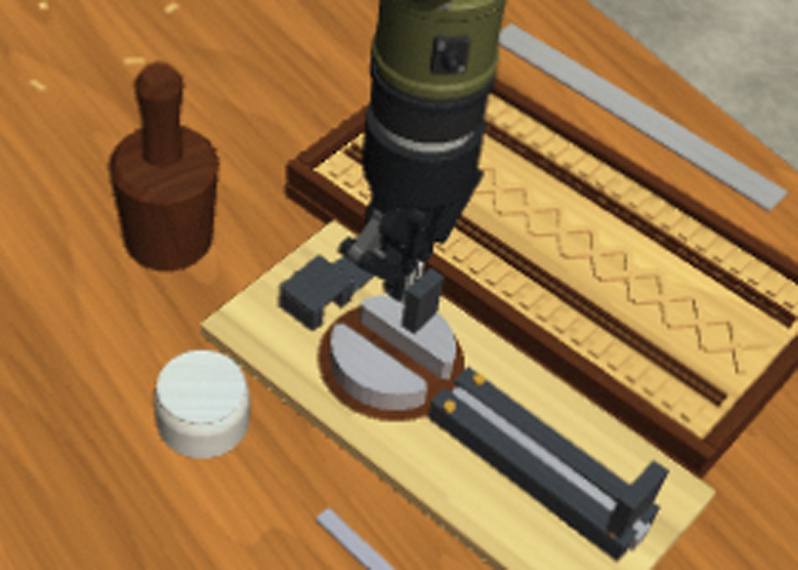

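View pics/top3c.png

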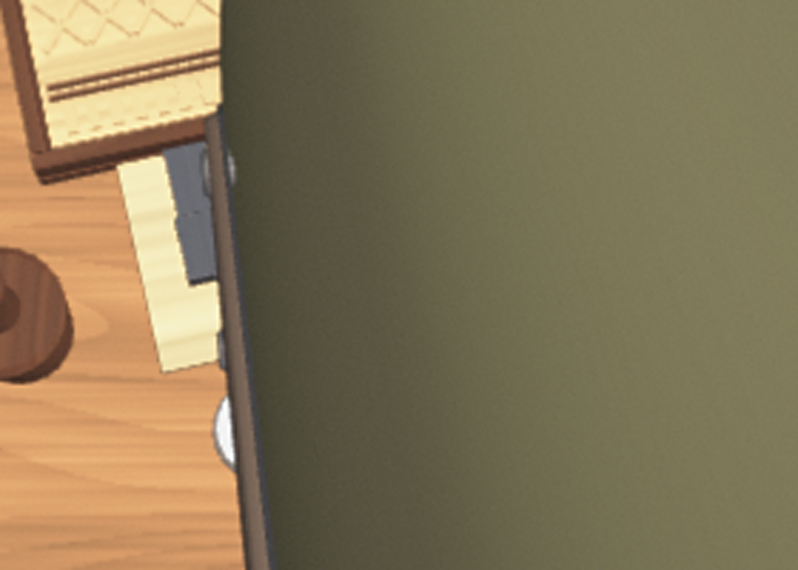

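```bash
cat > slot.py <<'E'
from h import *
import sys
n='side'
cal,im,d=snap(n,sys.argv[1])
c,q=np.cos(np.radians(12.4)),np.sin(np.radians(12.4))
# rectified bird view of plane z=36mm in jig frame, 0.25mm/px
S=0.0003; xs=np.arange(-.08,.08,S); ys=np.arange(.11,-.12,-S)
mx=np.zeros((len(ys),len(xs)),np.float32); my=mx.copy()
K=np.array(cal['K']);R=np.array(cal['R']);t=np.array(cal['t'])
X,Y=np.meshgrid(xs,ys); W=np.stack([.599+c*X-q*Y,.0395+q*X+c*Y,np.full_like(X,.036)],-1)@R.T+t
U=W[...,:2]/W[...,2:]; U=U*(1+cal['k1']*(U**2).sum(-1,keepdims=True))
b=cv2.remap(im,(K[0,0]*U[...,0]+K[0,2]).astype(np.float32),(K[1,1]*U[...,1]+K[1,2]).astype(np.float32),cv2.INTER_CUBIC)
b=b[:,:,::-1].copy()
for x in (-.011,0,.011):
    u=int((x+.08)/S); b[::6,u]=(0,0,255)
cv2.imwrite('pics/'+sys.argv[1]+'_bird.png',b[:,:]); print(b.shape)
E
python3 slot.py s4
```

```text
(767, 534, 3)
```

View pics/s4_bird.png

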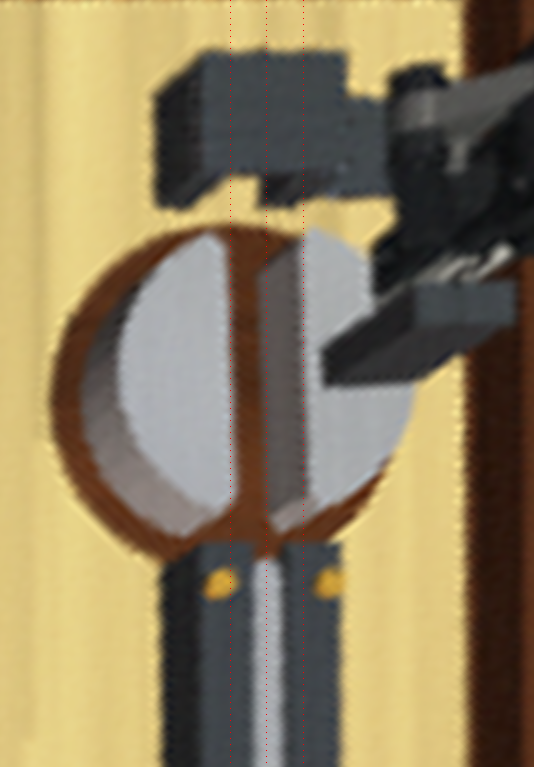

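```bash
python3 -m pendant '[[0,10,0,0,0,0,0],[0,14,0,-25,0,0,0],[0,14,0,-65,0,0,0],[0,-15,-4,-85,0,0,0],[0,-60,-8,-85,0,0,0],[0,-105,-13,-85,0,0,0],[0,-150,-18,-85,0,0,0],[0,-195,-22,-85,0,0,0]]' && python3 -m pendant '[[0,-40,-4,0,0,0,0],[0,-68,-5,0,0,0,0],[0,-68,-5,0,0,0,0]]'
python3 - <<'E'
from h import *
s=arm.sense();print(s['time'],s['ee_pos'],s['force'])
x=np.array(s['ee_pos'])[:2]-[.599,.0395];c,q=np.cos(np.radians(12.4)),np.sin(np.radians(12.4));print(c*x[0]+q*x[1],-q*x[0]+c*x[1])
E
python3 slot.py s5
```

```text
time: 5.45
ee_pos: [0.641, -0.1326, 0.1385]
tool_rot: [[-0.214, 0.977, 0.0], [0.977, 0.214, -0.0], [-0.0, 0.0, -1.0]]
force: [0.7, 0.7, -0.2]
grip_width: -0.0001
time: 5.75
ee_pos: [0.6509, -0.2025, 0.138]
tool_rot: [[-0.209, 0.978, 0.0], [0.978, 0.209, -0.001], [-0.001, 0.0, -1.0]]
force: [0.1, -0.0, 1.1]
grip_width: 0.0002
5.75 [ 0.65089371 -0.20246444  0.13804563] [ 0.05183112 -0.02664301  1.05279758]
-0.0012751621075472869 -0.24746337680271382
(767, 534, 3)
```

View pics/s5_bird.png

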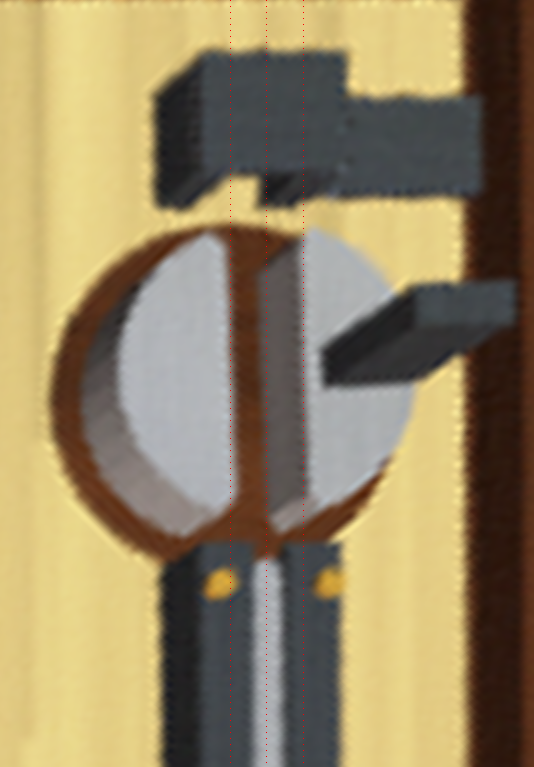

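View pics/s5.png

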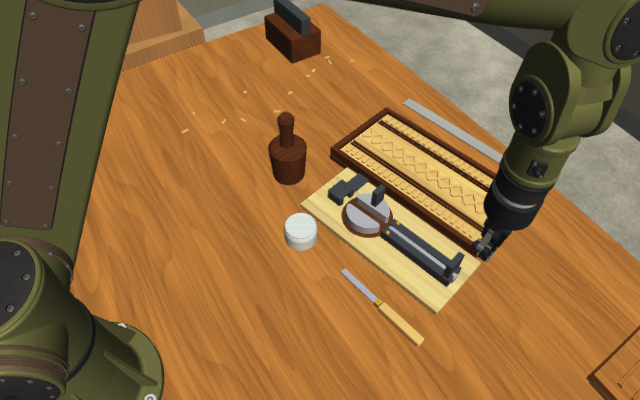

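```bash
python3 -m pendant '[[0,0,1,45,0,0,0],[0,0,1,75,0,0,0],[0,0,1,83,0,0,0],[0,0,1,83,0,0,0],[0,10,1,83,0,0,0],[0,20,1,83,0,0,0],[0,30,1,83,0,0,0],[0,40,1,83,0,0,0]]' && python3 -m pendant '[[0,10,0,0,0,0,0],[0,18,0,0,0,0,0],[0,26,0,0,0,0,0],[0,34,0,0,0,0,0],[0,42,0,0,0,0,0],[0,50,0,0,0,0,0],[0,58,0,0,0,0,0]]'
python3 - <<'E'
from h import *
s=arm.sense();print(s['time'],s['ee_pos'],s['force'])
x=np.array(s['ee_pos'])[:2]-[.599,.0395];c,q=np.cos(np.radians(12.4)),np.sin(np.radians(12.4));print(c*x[0]+q*x[1],-q*x[0]+c*x[1])
E
python3 slot.py s6
```

```text
time: 6.6
ee_pos: [0.6443, -0.1596, 0.0571]
tool_rot: [[-0.213, 0.977, 0.003], [0.977, 0.213, -0.002], [-0.002, 0.003, -1.0]]
force: [1.4, -3.2, 2.1]
grip_width: 0.0006
time: 7.3
ee_pos: [0.6304, -0.1027, 0.0552]
tool_rot: [[-0.213, 0.977, -0.0], [0.977, 0.213, -0.0], [-0.0, -0.0, -1.0]]
force: [0.3, -3.0, 2.1]
grip_width: -0.0002
7.3 [ 0.63042897 -0.10265686  0.0551926 ] [ 0.3472155  -2.98841191  2.13106961]
0.00016969963875304236 -0.14558957603910774
(767, 534, 3)
```

View pics/s6_bird.png

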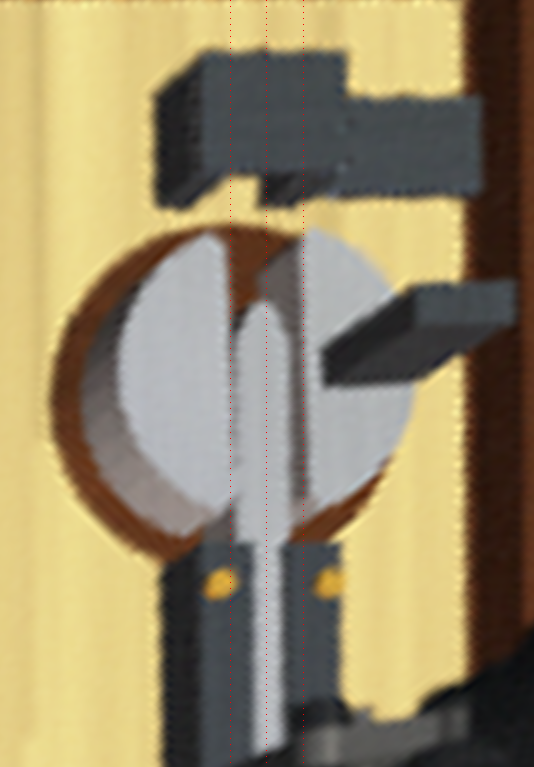

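View pics/s6.png

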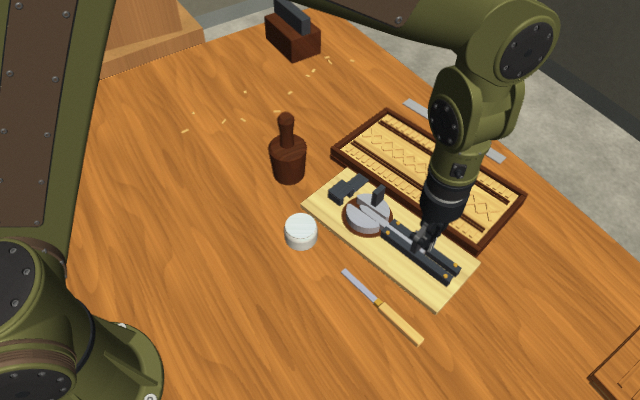

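```bash
python3 -m pendant '[[0,8,0,0,0,0,0],[0,16,0,0,0,0,0],[0,24,0,0,0,0,0],[0,32,0,0,0,0,0],[0,40,0,0,0,0,0],[0,45,0,0,0,0,0],[0,48,0,0,0,0,0]]' && python3 -m pendant '[[0,2,0,0,0,0,0],[0,4,0,0,0,0,0]]' && python3 -m pendant '[[0,1.5,0,0,0,0,0],[0,3,0,0,0,0,0]]'
```

```text
time: 8.05
ee_pos: [0.6199, -0.0556, 0.0551]
tool_rot: [[-0.214, 0.977, -0.001], [0.977, 0.214, 0.0], [0.0, -0.001, -1.0]]
force: [-1.0, -2.6, 0.1]
grip_width: 0.0001
time: 8.25
ee_pos: [0.6192, -0.0524, 0.0551]
tool_rot: [[-0.213, 0.977, -0.001], [0.977, 0.213, -0.0], [0.0, -0.001, -1.0]]
force: [-1.9, -2.9, -0.3]
grip_width: -0.0002
time: 8.45
ee_pos: [0.6188, -0.0495, 0.0551]
tool_rot: [[-0.213, 0.977, -0.0], [0.977, 0.213, -0.0], [0.0, -0.0, -1.0]]
force: [-1.8, -2.2, -1.1]
grip_width: 0.0
```

```bash
for i in 1; do python3 -m pendant '[[0,1,0,0,0,0,0],[0,1,0,0,0,0,0]]'; done; python3 -m pendant '[[0,1,0,0,0,0,0],[0,1,0,0,0,0,0]]';  python3 slot.py s7
```

```text
time: 8.65
ee_pos: [0.6187, -0.0492, 0.0552]
tool_rot: [[-0.213, 0.977, -0.0], [0.977, 0.213, -0.002], [-0.001, -0.0, -1.0]]
force: [-1.0, -4.7, -2.0]
grip_width: 0.0001
time: 8.85
ee_pos: [0.6187, -0.0492, 0.0552]
tool_rot: [[-0.212, 0.977, 0.0], [0.977, 0.212, -0.003], [-0.003, -0.001, -1.0]]
force: [-0.2, -7.2, -2.3]
grip_width: -0.0001
(767, 534, 3)
```

View pics/s7_bird.png

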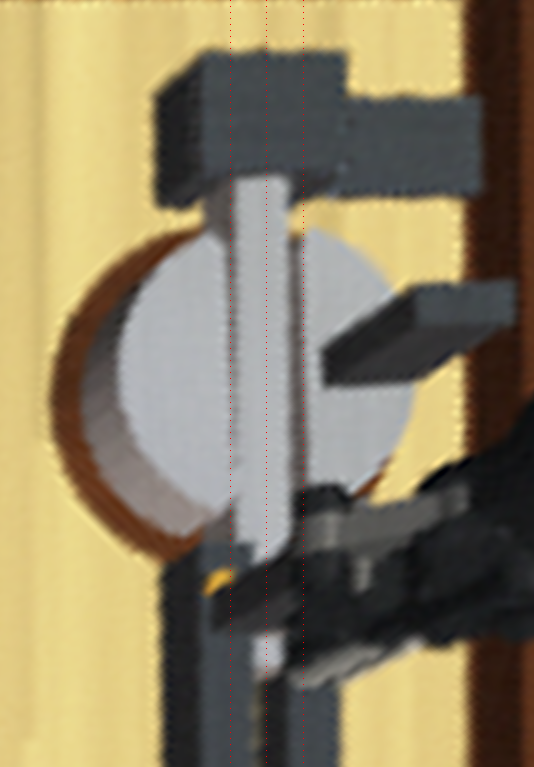

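```bash
python3 -m pendant '[[0,1,0,0,0,0,0],[0,3,0,0,0,0,0],[0,3,0,0,0,0,0]]'; python3 -m pendant '[[0,-6,0,0,0,0,0],[0,-15,0,0,0,0,0],[0,-25,0,-10,0,0,0],[0,-30,0,-50,0,0,0],[0,-40,0,-90,0,0,0],[0,-80,0,-90,0,0,0],[0,-125,0,-90,0,0,0],[0,-160,0,-90,0,0,0]]'
python3 slot.py s8
python3 - <<'E'
from h import *
c,q=np.cos(np.radians(12.4)),np.sin(np.radians(12.4))
def j(X): x=X[:2]-np.array([.599,.0395]); return np.round([c*x[0]+q*x[1],-q*x[0]+c*x[1]],4)
cal,im,d=snap('side','s9')
for n,z in dict(plate_mid=.059,wing_mid=.057,mallet=0,chisel=0,wax_tin=0).items():
    for r in arm.mark_of(n,'side')[:1]: X=atz(cal,r['uv'],z);print(n,r['confidence'],X,j(X))
pts=[]
for v in range(150,300):
    for u in range(330,480):
        if d[v,u]>0:
            X=atd(cal,(u,v),d[v,u])
            if .07<X[2]<.085: pts.append(j(X))
P=np.array(pts);a=P[(abs(P[:,0])<.03)&(P[:,1]<-.03)&(P[:,1]>-.13)]
print('plate',a.mean(0),a.min(0),a.max(0),len(a)); print(arm.sense()['force'])
E
```

```text
time: 9.2
ee_pos: [0.6187, -0.0491, 0.0553]
tool_rot: [[-0.211, 0.978, 0.001], [0.978, 0.211, -0.009], [-0.009, -0.001, -1.0]]
force: [0.8, -15.7, -4.2]
grip_width: -0.0
time: 10.0
ee_pos: [0.6532, -0.2032, 0.1472]
tool_rot: [[-0.213, 0.977, 0.003], [0.977, 0.213, -0.0], [-0.001, 0.003, -1.0]]
force: [0.2, 0.4, -1.1]
grip_width: -0.0001
(767, 534, 3)
plate_mid 0.75 [ 0.60748286 -0.04319467  0.059     ] [-0.0095 -0.0826]
wing_mid 0.68 [0.62652454 0.04082639 0.057     ] [ 0.0272 -0.0046]
mallet 0.65 [5.35465240e-01 2.47163912e-01 1.11022302e-16] [-0.0175  0.2165]
chisel 0.73 [ 0.49613084 -0.13523886  0.        ] [-0.138  -0.1486]
wax_tin 0.74 [0.46304536 0.07698284 0.        ] [-0.1247  0.0658]
plate [-0.00170333 -0.076552  ] [-0.0212 -0.0824] [ 0.0214 -0.0692] 150
[-0.45114786  0.49381574 -0.09332626]
```

View pics/s8_bird.png

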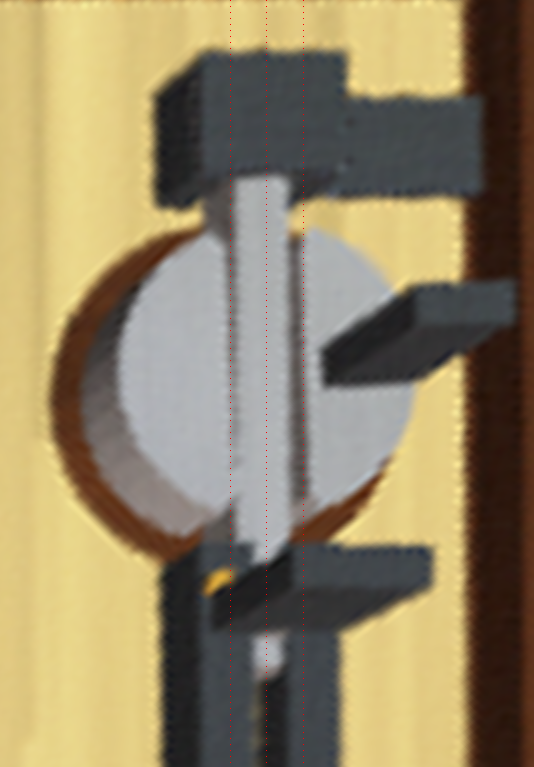

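View pics/s9.png

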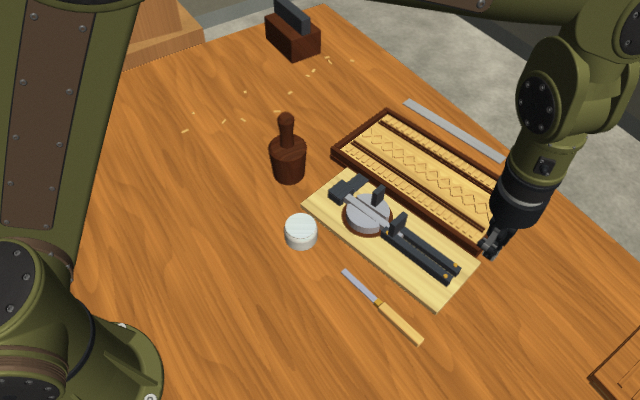

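Run:
```python
from h import *
c,q=np.cos(np.radians(12.3)),np.sin(np.radians(12.3))
cal,im,d=snap('top','t9')
P=[]
for v in range(90,290):
    for u in range(230,510):
        if d[v,u]>0:
            X=atd(cal,(u,v),d[v,u]); x=X[:2]-np.array([.6,.039]); P.append((c*x[0]+q*x[1],-q*x[0]+c*x[1],X[2]))
P=np.array(P);a=P[(abs(P[:,0])<.03)&(P[:,1]<-.03)&(P[:,1]>-.13)&(P[:,2]>.072)&(P[:,2]<.09)]
print(len(a),a.mean(0),a.min(0),a.max(0))
for r in arm.mark_of('plate_mid','top')[:2]: print(r,atz(cal,r['uv'],.059))
cv2.imwrite('pics/t9c.png',cv2.resize(im[90:290,230:510][:,:,::-1],None,fx=2.85,fy=2.85))
```

```text
159 [-0.00166877 -0.07179002  0.07736712] [-0.02140515 -0.07880161  0.07230043] [ 0.01882131 -0.06588467  0.0805101 ]
{'uv': [381.1, 152.8], 'confidence': 0.94} [ 0.61873301 -0.03375329  0.059     ]
```

View pics/t9c.png

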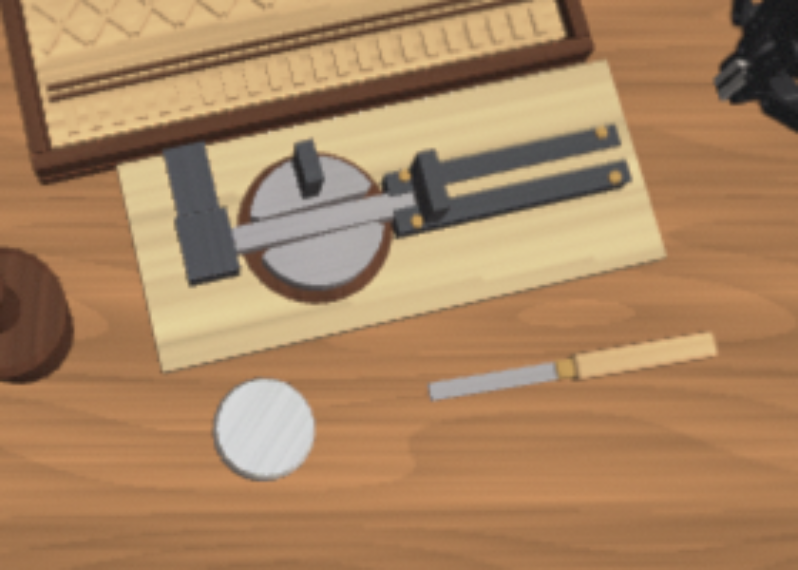

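```bash
python3 -c "
from plant import arm
arm.job_done(); print(arm.sense()['time'])"
```

```text
the job is handed in; nothing more can be done
the job is handed in; nothing more can be done
```

The jig is bolted: the bar is through the disc's slot and home in the keeper, and I handed the job in just after 10 s on the robot's clock.

- **Disc:** with the shut fingertips I pushed the wing clockwise from about 0.7 rad to within about 0.02 rad of alignment.
- **Bar:** I pushed the rear face of the end plate until the bar stopped. The force rose to about 16 N while the tip stayed within 0.1 mm, and then I drew the arm clear.
- **Final position:** the last pictures show the nose inside the keeper and the slot in line.
- **Travel disagreement:** the depth images gave 131.3 mm (top camera) and about 130.4 mm (side camera), against a nominal 132 mm. That is within the 2 mm calibration error, so I took the hard stop as the proof that it was home.
- **Mallet, tin and chisel:** the tin and chisel, and the part of the mallet in view, look unmoved in the top pictures before and after. One position estimate of the chisel from the side camera differed by a few millimetres, which I put down to the network's error.

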